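# Index the inspection dial to the red reference part

### The job

Bring the red reference bushing on the rotary inspection dial under the middle of the magnifier lens, using the dial's advance lever: swing the lever by its black grip all the way to its stop and let it spring fully home, a second time if the red bushing is not there yet. Work only by the lever: do not touch the dial, do not bump the magnifier, leave the things lying around where they are, and finish with the lever let go and at home.

Things in the scene. Friction and masses are not known exactly. Their poses are not given: they have to be found in the camera images.
- index_base: grey round cast foot of the indexing fixture, 196 mm across and 14 mm high, fixed to the bench. Origin: on the vertical axis of dial and lever, at bench height. Its -x axis points from there to the front of the fixture, the side where the lever's grip and the magnifier's lens are; z is up. A lug with the magnifier's post (top 229 mm above the bench) stands out 148 mm from the axis, about 148 degrees round from the front
- dial: the rotary dial: bright plate 150 mm across, top 46 mm above the bench, on a steel ratchet wheel 172 mm across (27 to 36 mm above the bench). Eight black nests on a 112 mm circle, 45 degrees apart, each with a small bushing standing to 63 mm above the bench: seven brass, one red. Stiff to turn; a sprung pawl on the lever drives it counter-clockwise seen from above, and slips over the teeth as the lever returns, so the dial stays where the lever left it. Origin as index_base
- red_part (a point): middle of the red bushing (19 mm across), 56 mm above the bench, 56 mm from the dial's axis
- station (a point): the inspection station: the point straight below the middle of the lens, 56 mm in front of the dial's axis, 56 mm above the bench. Each full stroke of the lever leaves some nest here; the red one arrives with the first or the second full stroke, depending on how the dial stands at the start
- lever (a joint): angle of the advance lever about the dial's axis, rad: 0 at home (spring-held, 25.5 degrees before the front), growing counter-clockwise seen from above to 0.890 at the far stop (25.5 degrees past the front). Moving the grip takes 2 to 6 N; let go, the lever springs home in well under a second
- lever_grip (a point): middle of the lever's upright black grip, 52 mm above the bench and 130 mm from the dial's axis; the grip is round, 16 to 20 mm thick, stands from 25 to 80 mm above the bench and moves with the lever. The grip is free all round; the teeth and the brass pawl behind it reach to 105 mm from the axis, and the flat bar of the lever runs to it 18 to 25 mm above the bench
- lens_centre (a point): middle of the underside of the magnifier's white ring head, 168 mm above the bench, 56 mm in front of the dial's axis. The head is a ring light 136 mm across and 28 mm thick with a clear lens in it; it overhangs the front of the dial and reaches 124 mm in front of the axis, almost over the path of the grip, so a tool must lean outward to work there
- magnifier: the magnifier as a whole (post, arm, white ring head with clear lens), fixed to the foot; origin as index_base
- parts_bin: yellow open-front parts bin with small parts, 167 x 109 x 77 mm, fixed; origin under its centre
- loupe: black eye loupe, 39 mm across, 31 mm high, loose; origin under its centre
- screwdriver: small screwdriver with red handle lying flat, 148 mm long along its y, 20 mm high, loose; origin under its centre
- orange_cards: pad of orange cards lying flat, 106 x 75 x 14 mm, loose; origin under its centre

How it is judged:
On the way:
1. the lever has been swung to its stop (value of joint lever above 0.84 rad), for 0.02 s.
At the end, for the whole second after the job is handed in: The red bushing's centre is within 6 mm of the point below the middle of the lens, the lever is at home (within 0.03 rad) and still, and the dial is still (horizontal distance between red_part and station below 0.006 m and value of joint lever below 0.03 rad and velocity of joint lever between -0.05 and 0.05 rad/s and angular speed of dial below 0.05 rad/s); the robot touches nothing.
It fails at once if the dial is touched (over 1 N) by fingers or arm (contact force between any of the fingers, the arm and dial above 1 N).
It fails at once if the magnifier is bumped (over 4 N) (contact force between any of the fingers, the arm and magnifier above 4 N).
It fails at once if the loupe, card pad or screwdriver is shifted by more than 15 mm (distance of any of loupe, orange_cards, screwdriver from where it was at the start of the episode above 0.015 m).
It also fails if it takes over 50 s, if anything falls off the work surface, if the arm or the gripper's body presses on something with over 40 N, if the wrist force passes 120 N, or if a joint passes its speed limit or range.

### The arm

A 6-joint arm with a two-finger parallel gripper is mounted at the origin on the work surface; the furniture and walls round the work are solid. World frame = base frame: x ahead of the robot, y to its left, z up, the work surface at z = 0. Lengths are in m, angles in rad, forces in N, time in s.
With the tool pointing down it reaches from about 0.35 to 0.975 m from the base axis. Payload 4.9 kg.
Tool frame: the origin (TCP) lies at the very end of the fingers, on their centre line; the grasp point (between the pads) lies manip.grip_point_offset behind it (manip.grip_point_offset is the distance from the TCP to the grasp point, in m); z points along the fingers, y is the line along which they close (so a half turn about z gives the same grasp; the last joint's range is limited). The gripper opens to 85 mm and grips with 20 to 120 N. Pads are 22 mm wide; open, the fingers measure 114 mm over their backs; the gripper's body (76 mm by 85 mm) begins 54 mm behind the grasp point. The pads swing forward as they close: fully open they stand 13 mm farther back than shut.
Start: joints at [-1.268, 0.053, 1.613, -0, 1.476, -0.119], TCP at [0.256, -0.57, 0.231] pointing down, gripper open.
Joint ranges: [-3.01, 3.01], [-1.01, 2.22], [0.06, 2.58], [-1.02, 4.17], [0.09, 2.62], [-3.14, 3.14]. Speed limits (rad/s): [2.57, 2.57, 3.14, 3.14, 3.14, 3.14].

### API

Orientations are given as a unit quaternion [w, x, y, z].
In Python, from plant import manip gives the robot as it stands.
- The arm moves only by the shell command python3 -m crank 'ROWS' [OPENING]. ROWS is JSON, a list of rows, each an object of numbers: "x", "y", "z": the shift along the tool's x, y, z in cm; "turn": the turn about the tool's z in rad. In form: [{"x": .., "y": .., "z": .., "turn": ..}, ...]. A call has 1 to 5 rows; each row shifts and turns the commanded pose from where the row before left it, along the tool's axes as they then stand; what a row does not reach is not made up. A row lasts 1/10 s, in which the tool goes at most 50 mm and 8.59 degrees, less where a joint would pass 70% of its speed; a pose out of reach is approached as far as the arm can. A call with a gripper value outside its range is refused whole. OPENING is the opening in per cent of the stroke, from 0 (shut) to 100 (fully open), set as the call begins (- or left out, the last holds). The fingers move at their own pace and stop on an object; the grip force is fixed at half the most. Time passes only in rows, so rows that do not move let the fingers close. It gives the time, the measured TCP pose, the force, the opening and the grip force at its end, in the units of the state.
- manip.state(): the state, without advancing time (a new reading comes with each control period).
- manip.grab_frame(name): name is "side" or "top" or "wrist"; returns (picture, depth): 384x512x3 uint8, red, green, blue; 384x512 float32, m along the optical axis (not along the pixel's ray), 0 where there is no reading.
- manip.camera_model(name): a dict with "mtx" (3x3 intrinsics, pixels), "k1" (the pictures are not rectified: a ray, as slopes to the right and down, at radius r is drawn at 1 + k1 r^2 times it, then the intrinsics apply), "world_to_cam" (4x4, takes a point from world to camera coordinates). Camera axes: x right, y down, z forward; pixel columns grow to the right and rows downward; lengths in m; the calibration is good to about 2 mm. A picture is of the moment at which its call begins: read the wrist's pose just before it. camera_model takes no time and is no camera call; for the wrist camera it gives the pose at the moment of the call.
- manip.job_done(): hands the job in; it is judged then, once.
The state is a dict: "time": time; "joint_pos": joint angles; "joint_vel": joint speeds; "joint_efforts": joint torques, N m; "tool_pos": TCP position; "tool_rot": TCP orientation; "contact_force": force on the tool from outside, world axes, zero at the start; "ft_torque": the same for the moment, N m; "gripper_width": opening from 0.0 (shut) to 1.0 (fully open); "grasp_force": force on a finger pad.
Only numpy, scipy, OpenCV 4.12 (cv2) and the standard library are available. Lean on these libraries where they do the work, as an engineer would, in place of code of your own. Each camera call takes 0.05 s, during which the arm holds its last target. There are 200 camera calls.

## Working session

There is one attempt and no reset: what is moved stays moved. The work goes in short steps, Python scripts to look and compute and a shell command to move; the robot and the scene stay as the last step left them, time stands still between calls to the robot, and variables do not carry over. Pictures are saved under pics/ and viewed, at most 10 in all, crops included, and the job is handed in when it is done.

```bash
ls; mkdir -p pics; python3 - <<'E'
from plant import manip
import cv2,numpy as np
for n in ("side","top"):
    p,d=manip.grab_frame(n); cv2.imwrite(f"pics/{n}0.png",p[:,:,::-1]); np.save(f"pics/{n}0.npy",d)
    m=manip.camera_model(n); print(n,np.round(m["mtx"],1).tolist(),m["k1"],np.round(m["world_to_cam"],3).tolist())
s=manip.state(); print(s["time"],s["tool_pos"],s["tool_rot"],s["gripper_width"],manip.grip_point_offset)
E
```

```text
pics
side [[390.9, 0.0, 254.6], [0.0, 390.9, 196.0], [0.0, 0.0, 1.0]] -0.026286832113502755 [[0.967, 0.253, -0.009, -0.466], [0.091, -0.383, -0.919, 0.074], [-0.236, 0.889, -0.393, 1.222], [0.0, 0.0, 0.0, 1.0]]
top [[347.3, 0.0, 259.4], [0.0, 347.3, 192.0], [0.0, 0.0, 1.0]] 0.0224184364572101 [[-0.451, -0.893, 0.0, 0.204], [-0.871, 0.44, -0.217, 0.458], [0.194, -0.098, -0.976, 1.082], [0.0, 0.0, 0.0, 1.0]]
0.1 [ 0.25571234 -0.5696538   0.23018064] [-9.46187708e-04  9.77841541e-01  2.09344254e-01 -9.06081344e-05] 1.0040557194220687 0.0187
```

View pics/top0.png

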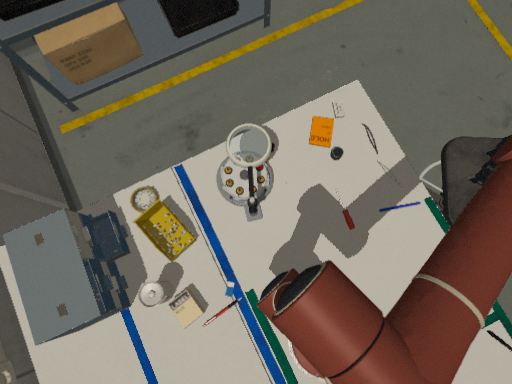

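View pics/side0.png

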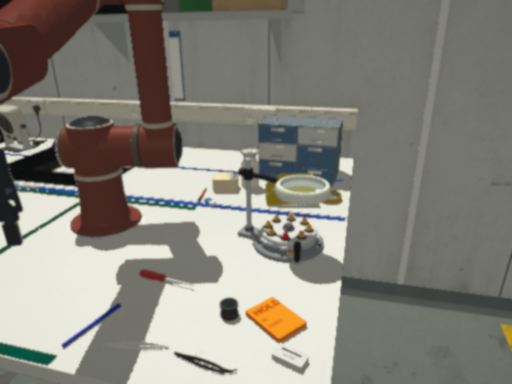

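The top view shows the fixture around (245,180), with the lens ring at (248,145) and the post at (253,205). In the side view the black grip is at (297,250), the red bushing near (285,236) and the lens ring at (302,188). Next I'll find the positions.

```bash
cat > h.py <<'E'
import numpy as np,cv2
def ray(m,uv):
    K,k1,T=np.array(m["mtx"]),m["k1"],np.array(m["world_to_cam"])
    uv=np.atleast_2d(np.asarray(uv,float))
    n=cv2.undistortPoints(uv[:,None],K,np.array([k1,0,0,0.]))[:,0]
    return np.c_[n,np.ones(len(n))],T
def world(m,uv,z):
    n,T=ray(m,uv); return (n*np.asarray(z).reshape(-1,1)-T[:3,3])@T[:3,:3]
def onplane(m,uv,h):
    n,T=ray(m,uv); o=-T[:3,:3].T@T[:3,3]; d=n@T[:3,:3]
    return o+d*((h-o[2])/d[:,2])[:,None]
def cloud(m,d,box):
    u0,v0,u1,v1=box; v,u=np.mgrid[v0:v1,u0:u1]; z=d[v0:v1,u0:u1].ravel()
    uv=np.c_[u.ravel(),v.ravel()]; k=z>0
    return uv[k],world(m,uv[k],z[k])
def pix(m,P):
    T=np.array(m["world_to_cam"]); 
    return cv2.projectPoints(np.atleast_2d(P).astype(float),cv2.Rodrigues(T[:3,:3])[0],T[:3,3],np.array(m["mtx"]),np.array([m["k1"],0,0,0.]))[0][:,0]
E
python3 - <<'E'
from plant import manip
from h import *
def circ(P):
    A=np.c_[2*P[:,:2],np.ones(len(P))]; s=np.linalg.lstsq(A,(P[:,:2]**2).sum(1),rcond=None)[0]
    return s[:2],np.sqrt(s[2]+s[0]**2+s[1]**2)
for n,box in (("top",(205,110,290,230)),("side",(235,145,345,270))):
    m=manip.camera_model(n); im=cv2.imread(f"pics/{n}0.png"); d=np.load(f"pics/{n}0.npy")
    uv,P=cloud(m,d,box); c=im[uv[:,1],uv[:,0]].astype(int)
    for lo,hi in ((.004,.02),(.04,.05),(.16,.175),(.19,.2),(.186,.204),(.21,.24)):
        k=(P[:,2]>lo)&(P[:,2]<hi); Q=P[k]
        if len(Q)>5: print(n,lo,hi,k.sum(),"mean",Q.mean(0).round(3),"mid",((Q.max(0)+Q.min(0))/2).round(3),"ext",np.ptp(Q,0).round(3))
    b,g,r=c.T; k=(r>110)&(g<60)&(b<60)&(P[:,2]>.03)
    print(n,"red",k.sum(),uv[k].mean(0),P[k].mean(0).round(3))
    k=(c.max(1)<50)&(P[:,2]>.02)&(P[:,2]<.095)
    print(n,"dark",[(tuple(a.tolist()),p.round(3).tolist()) for a,p in list(zip(uv[k],P[k]))[::4]][:30])
    u0,v0,u1,v1=box
    cv2.imwrite(f"pics/{n}c.png",cv2.resize(im[v0:v1,u0:u1],None,fx=5,fy=5,interpolation=cv2.INTER_CUBIC)[:600,:800])
a=cv2.imread("pics/topc.png");b=cv2.imread("pics/sidec.png")
H=600; o=np.zeros((600,980,3),np.uint8); o[:a.shape[0],:a.shape[1]]=a; o[:b.shape[0],428:428+b.shape[1]]=b[:, :552]
cv2.imwrite("pics/both.png",cv2.resize(o,(800,490)))
E
```

```text
top 0.004 0.02 937 mean [0.532 0.007 0.011] mid [ 0.552 -0.026  0.012] ext [0.35  0.426 0.016]
top 0.04 0.05 788 mean [0.567 0.004 0.046] mid [ 0.572 -0.032  0.045] ext [0.153 0.201 0.01 ]
top 0.19 0.2 616 mean [ 0.58  -0.032  0.195] mid [ 0.556 -0.038  0.195] ext [0.253 0.152 0.01 ]
top 0.186 0.204 838 mean [ 0.578 -0.03   0.194] mid [ 0.555 -0.037  0.195] ext [0.254 0.154 0.018]
top 0.21 0.24 28 mean [0.457 0.021 0.228] mid [0.458 0.021 0.224] ext [0.014 0.013 0.018]
top red 7 [260.57142857 166.71428571] [ 0.573 -0.066  0.058]
top dark [((272, 143), [0.622, -0.132, 0.083]), ((273, 145), [0.616, -0.133, 0.077]), ((273, 147), [0.612, -0.131, 0.07]), ((273, 149), [0.614, -0.133, 0.045]), ((271, 151), [0.613, -0.126, 0.035]), ((258, 170), [0.571, -0.055, 0.045]), ((257, 178), [0.546, -0.039, 0.052]), ((258, 181), [0.536, -0.037, 0.048]), ((255, 191), [0.51, -0.013, 0.051])]
side 0.004 0.02 1379 mean [0.543 0.128 0.012] mid [0.431 0.357 0.012] ext [0.545 0.99  0.016]
side 0.04 0.05 1075 mean [0.565 0.073 0.046] mid [0.502 0.356 0.045] ext [0.368 0.986 0.01 ]
side 0.16 0.175 131 mean [ 0
[... 738 characters left out ...]
.628, -0.131, 0.066]), ((297, 248), [0.622, -0.136, 0.065]), ((294, 249), [0.615, -0.136, 0.061]), ((298, 249), [0.624, -0.134, 0.061]), ((296, 250), [0.62, -0.138, 0.06]), ((300, 250), [0.628, -0.129, 0.056]), ((298, 251), [0.624, -0.134, 0.056]), ((297, 252), [0.622, -0.135, 0.053]), ((296, 253), [0.62, -0.136, 0.051]), ((295, 254), [0.617, -0.134, 0.046]), ((299, 254), [0.626, -0.13, 0.045]), ((298, 255), [0.625, -0.133, 0.044]), ((297, 256), [0.623, -0.136, 0.043]), ((295, 257), [0.618, -0.135, 0.038]), ((299, 257), [0.627, -0.134, 0.039]), ((297, 258), [0.623, -0.139, 0.039]), ((296, 259), [0.621, -0.138, 0.035]), ((295, 260), [0.618, -0.135, 0.03]), ((296, 261), [0.62, -0.133, 0.026])]
```

View pics/both.png

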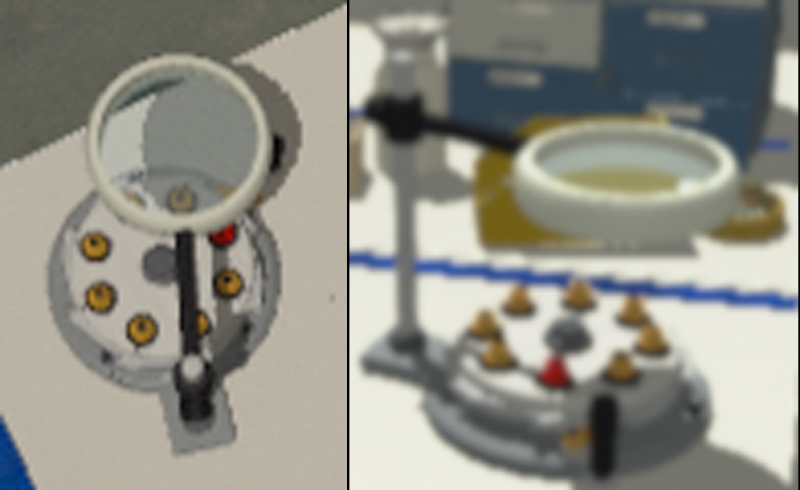

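The crops show the red bushing right beside the station on the grip side, and the black grip just past the ring edge. I'll fit the fixture's axis and front direction from these points.

```bash
python3 - <<'E'
from plant import manip
from h import *
from scipy.optimize import least_squares
S=[]
for n,box in (("top",(205,110,290,230)),("side",(235,145,345,270))):
    m=manip.camera_model(n); d=np.load(f"pics/{n}0.npy"); uv,P=cloud(m,d,box)
    def sel(lo,hi,c,r): return P[(P[:,2]>lo)&(P[:,2]<hi)&(np.hypot(*(P[:,:2]-c).T)<r)]
    ring=sel(.188,.2,[.61,-.05],.09); plate=sel(.043,.049,[.56,-.01],.1); foot=sel(.010,.017,[.56,-.01],.115)
    def edge(Q,r,c0):
        # centre with fixed radius from outermost points per angular bin
        c=np.array(c0)
        for _ in range(15):
            v=Q[:,:2]-c; a=np.arctan2(v[:,1],v[:,0]); rr=np.hypot(*v.T); b=((a+np.pi)/.2).astype(int)
            E=np.array([Q[b==i][np.argmax(rr[b==i]),:2] for i in np.unique(b)])
            E=E[abs(np.hypot(*(E-c).T)-r)<.02]
            c=least_squares(lambda c:np.hypot(*(E-c).T)-r,c,loss="soft_l1",f_scale=.002).x
        return c,len(E)
    print(n,"ring",edge(ring,.067,[.61,-.05]),"plate",edge(plate,.0745,[.56,-.01]),"foot",edge(foot,.097,[.56,-.01]))
    red=onplane(m,{"top":[260.6,166.7],"side":[284.7,236.2]}[n],.058); print("red",red)
E
```

```text
top ring (array([ 0.616228  , -0.04682891]), 31) plate (array([ 0.57764207, -0.00727047]), 23) foot (array([ 0.5769239 , -0.00712513]), 22)
red [[ 0.57355728 -0.06576213  0.058     ]]
side ring (array([ 0.61663644, -0.04900765]), 31) plate (array([ 0.57735149, -0.00792507]), 32) foot (array([ 0.57622522, -0.00570525]), 18)
red [[ 0.5807555  -0.07419623  0.058     ]]
```

```bash
python3 - <<'E'
from plant import manip
from h import *
im,d=manip.grab_frame("wrist"); cv2.imwrite("pics/w0.png",im[:,:,::-1])
for n,box in (("side",(0,0,185,250)),("top",(250,180,512,384))):
    m=manip.camera_model(n); im=cv2.imread(f"pics/{n}0.png"); dd=np.load(f"pics/{n}0.npy"); uv,P=cloud(m,dd,box); c=im[uv[:,1],uv[:,0]].astype(int)
    az=np.degrees(np.arctan2(P[:,1],P[:,0])); r=np.hypot(P[:,0],P[:,1])
    k=(P[:,2]>.1)&(abs(az+70)<25)
    for a in np.arange(.0,.8,.05):
        q=k&(r>=a)&(r<a+.05)
        if q.sum()>3: print(n,"r%.2f"%a,"z",np.percentile(P[q,2],[1,50,99]).round(3),"lateral",(r*np.sin(np.radians(az+72.65)))[q].min().round(3),(r*np.sin(np.radians(az+72.65)))[q].max().round(3))
m=manip.camera_model("top"); d=np.load("pics/top0.npy")
for nm,u in (("loupe",(337,153)),("cards",(321,131)),("driver",(347,215))): print(nm,world(m,[u],[d[u[1],u[0]]]).round(3))
E
```

```text
side r0.00 z [0.311 0.318 0.322] lateral -0.017 0.02
side r0.05 z [0.103 0.213 0.311] lateral -0.026 0.033
side r0.25 z [0.548 0.584 0.604] lateral 0.105 0.126
side r0.30 z [0.534 0.578 0.601] lateral 0.105 0.125
side r0.35 z [0.521 0.573 0.598] lateral 0.058 0.125
side r0.40 z [0.511 0.57  0.595] lateral 0.051 0.125
side r0.45 z [0.498 0.562 0.58 ] lateral 0.063 0.132
side r0.50 z [0.48  0.522 0.561] lateral 0.086 0.132
side r0.55 z [0.245 0.487 0.554] lateral 0.057 0.132
side r0.60 z [0.306 0.47  0.539] lateral 0.081 0.142
top r0.05 z [0.675 0.683 0.688] lateral 0.032 0.045
top r0.10 z [0.659 0.68  0.688] lateral 0.028 0.068
top r0.15 z [0.647 0.67  0.68 ] lateral 0.026 0.092
top r0.20 z [0.632 0.653 0.666] lateral 0.028 0.115
top r0.25 z [0.584 0.635 0.649] lateral 0.027 0.124
top r0.30 z [0.569 0.617 0.633] lateral 0.062 0.125
top r0.35 z [0.55  0.594 0.615] lateral 0.083 0.124
top r0.40 z [0.539 0.577 0.594] lateral 0.1 0.123
top r0.55 z [0.252 0.298 0.318] lateral 0.054 0.075
loupe [[ 0.507 -0.323  0.031]]
cards [[ 0.606 -0.32   0.013]]
driver [[ 0.307 -0.252  0.015]]
```

```bash
python3 - <<'E'
from plant import manip
from h import *
t=np.array([.2557,-.5697])
for n,box in (("side",(0,0,185,250)),("top",(250,180,512,384))):
    m=manip.camera_model(n); dd=np.load(f"pics/{n}0.npy"); uv,P=cloud(m,dd,box)
    k=np.hypot(*(P[:,:2]-t).T)<.16; P=P[k]
    a=np.radians(-65.8); ey=np.array([np.cos(a),np.sin(a)]); ex=np.array([-ey[1],ey[0]]); X=(P[:,:2]-t)@ex; Y=(P[:,:2]-t)@ey
    for z in np.arange(.22,.5,.02):
        q=(P[:,2]>=z)&(P[:,2]<z+.02)
        if q.sum()>2: print(n,"%.2f"%z,q.sum(),"x",X[q].min().round(3),X[q].max().round(3),"y",Y[q].min().round(3),Y[q].max().round(3))
E
```

```text
side 0.24 171 x -0.011 0.012 y -0.049 -0.04
side 0.26 218 x -0.012 0.013 y -0.055 -0.04
side 0.28 181 x -0.009 0.016 y -0.073 -0.03
side 0.30 264 x 0.001 0.019 y -0.073 -0.003
side 0.32 240 x 0.0 0.021 y -0.07 -0.006
side 0.34 38 x 0.012 0.037 y -0.067 0.019
side 0.36 177 x 0.032 0.038 y -0.016 0.019
side 0.38 121 x 0.035 0.039 y -0.013 0.013
side 0.40 26 x 0.026 0.037 y -0.025 0.006
side 0.46 288 x 0.054 0.068 y -0.104 0.014
side 0.48 741 x 0.058 0.073 y -0.135 0.019
side 0.50 766 x 0.059 0.075 y -0.141 0.015
top 0.24 8 x -0.008 0.003 y -0.055 -0.051
top 0.28 22 x -0.012 0.01 y -0.074 -0.061
top 0.30 20 x -0.009 0.003 y -0.072 -0.065
```

View pics/w0.png

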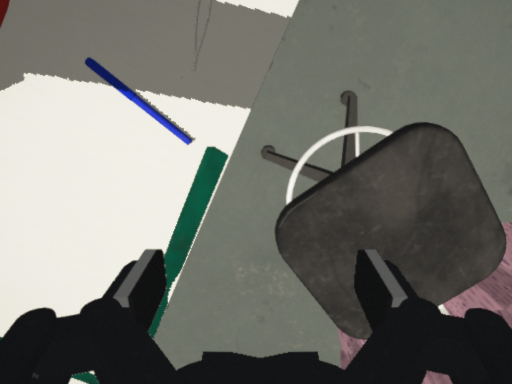

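The wrist view shows the open fingers at the bottom edge and only pens and a stool beyond, so nothing is in the way. I'll keep the tool vertical with the gripper wide open and push the grip with the side of the inner finger. That keeps the gripper body outside the ring.

```bash
python3 -m crank '[{"x":4.4,"y":-2.15},{"x":4.4,"y":-2.15},{"x":4.4,"y":-2.15},{"x":4.4,"y":-2.15},{"x":4.4,"y":-2.15}]' 100
python3 -m crank '[{"x":4.4,"y":-2.15},{"x":4.4,"y":-2.15},{"x":4.4,"y":-2.15},{"x":4.4,"y":-2.15},{"x":4.4,"y":-2.15}]'
python3 -m crank '[{"turn":0.115},{"turn":0.115},{"turn":0.115},{"turn":0.112},{}]'
cat > g.py <<'E'
from plant import manip
import numpy as np
from scipy.spatial.transform import Rotation as Ro
A=np.array([.577,-.0075])
def rep():
    s=manip.state(); p=np.array(s["tool_pos"]); q=s["tool_rot"]; M=Ro.from_quat(np.roll(q,-1)).as_matrix()
    v=p[:2]-A; print("t",s["time"],"p",p.round(4),"R",np.hypot(*v).round(4),"beta",np.degrees(np.arctan2(v[1],v[0])).round(2),"alpha",np.degrees(np.arctan2(M[1,1],M[0,1])).round(2),"tilt",M[:,2].round(3),"F",np.round(s["contact_force"],1),"j",np.round(s["joint_pos"],2))
    return p,M
E
python3 -c "
from g import *
p,M=rep(); b=np.radians(-92); print(M.T@(np.array([A[0]+.184*np.cos(b),A[1]+.184*np.sin(b),.12])-p)*100)"
```

```text
t 0.15 p [ 0.2557 -0.5698  0.2304] R 0.6476 beta -119.74 alpha -65.83 tilt [-0.     0.002 -1.   ] F [-0.8 -0.3  0. ] j [-1.27  0.05  1.61  0.    1.48 -0.12]
[ 44.21380251 -21.61174695  11.07958655]schema error: expected keys x, y, z, turn
schema error: expected keys x, y, z, turn
schema error: expected keys x, y, z, turn
```

All four keys are required in every row.

```bash
python3 -m crank '[{"x":4.4,"y":-2.15,"z":0,"turn":0},{"x":4.4,"y":-2.15,"z":0,"turn":0},{"x":4.4,"y":-2.15,"z":0,"turn":0},{"x":4.4,"y":-2.15,"z":0,"turn":0},{"x":4.4,"y":-2.15,"z":0,"turn":0}]' 100
python3 -m crank '[{"x":4.4,"y":-2.15,"z":0,"turn":0},{"x":4.4,"y":-2.15,"z":0,"turn":0},{"x":4.4,"y":-2.15,"z":0,"turn":0},{"x":4.4,"y":-2.15,"z":0,"turn":0},{"x":4.4,"y":-2.15,"z":0,"turn":0}]'
python3 -m crank '[{"x":0,"y":0,"z":0,"turn":0.115},{"x":0,"y":0,"z":0,"turn":0.115},{"x":0,"y":0,"z":0,"turn":0.115},{"x":0,"y":0,"z":0,"turn":0.112},{"x":0,"y":0,"z":0,"turn":0}]'
python3 -c "
from g import *
p,M=rep(); b=np.radians(-92); print(M.T@(np.array([A[0]+.184*np.cos(b),A[1]+.184*np.sin(b),.12])-p)*100)"
```

```text
time: 0.65
tool_pos: [0.4133, -0.3803, 0.231]
tool_rot: [-0.0, 0.978, 0.209, -0.0]
contact_force: [0.3, -0.1, -0.2]
gripper_width: 1.003
grasp_force: 0.0
time: 1.15
tool_pos: [0.5701, -0.192, 0.2311]
tool_rot: [-0.0, 0.978, 0.209, -0.0]
contact_force: [-0.0, 0.4, 0.4]
gripper_width: 0.998
grasp_force: 0.0
time: 1.65
tool_pos: [0.5691, -0.1937, 0.2308]
tool_rot: [-0.0, 1.0, -0.017, -0.0]
contact_force: [0.1, 0.6, 0.2]
gripper_width: 0.999
grasp_force: 0.0
t 1.65 p [ 0.5691 -0.1937  0.2308] R 0.1864 beta -92.43 alpha -92.0 tilt [-0.001  0.    -1.   ] F [0.1 0.6 0.2] j [-0.45 -0.    1.67 -0.    1.48  1.15]
[ 0.14720828 -0.23446619 11.08247749]
```

```bash
python3 -m crank '[{"x":0,"y":0,"z":4.2,"turn":0},{"x":0,"y":0,"z":4.2,"turn":0},{"x":0,"y":0,"z":4,"turn":0},{"x":0,"y":0,"z":4,"turn":0},{"x":0,"y":0,"z":4,"turn":0}]'
python3 -c "
from g import *
import cv2
rep()
a=manip.grab_frame('side')[0][130:280,200:350,::-1]; b=manip.grab_frame('top')[0][110:230,200:300,::-1]
cv2.imwrite('pics/down.png',cv2.hconcat([cv2.resize(a,(400,400),interpolation=2),cv2.resize(b,(333,400),interpolation=2)]))"
```

```text
time: 2.15
tool_pos: [0.569, -0.1939, 0.0257]
tool_rot: [0.0, 1.0, -0.016, 0.0]
contact_force: [0.8, -0.2, 0.1]
gripper_width: 1.004
grasp_force: 0.0
t 2.15 p [ 0.569  -0.1939  0.0257] R 0.1865 beta -92.45 alpha -91.87 tilt [ 0. -0. -1.] F [ 0.8 -0.2  0.1] j [-0.45  0.21  1.81  0.    1.12  1.15]
```

View pics/down.png

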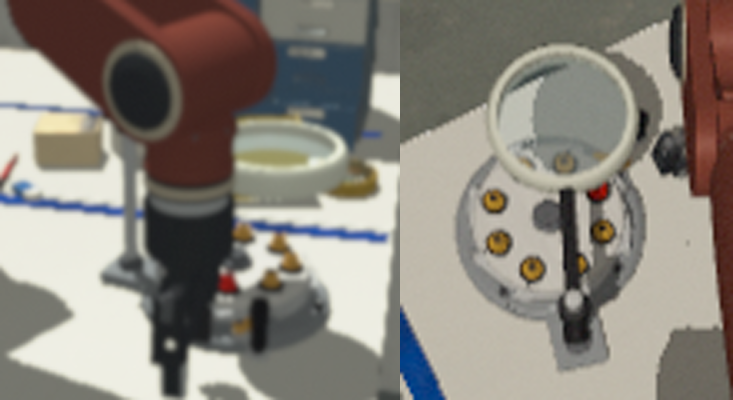

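The side crop shows the open gripper beside the black grip (crop 258,325), with the inner finger in line and the ring well clear. I'll push along the arc.

```bash
python3 -m crank '[{"x":1.2,"y":-0.2,"z":0,"turn":-0.07},{"x":1.3,"y":-0.05,"z":0,"turn":-0.07},{"x":1.3,"y":-0.05,"z":0,"turn":-0.07},{"x":1.3,"y":-0.05,"z":0,"turn":-0.07},{"x":1.3,"y":-0.05,"z":0,"turn":-0.07}]'; python3 -c "
from g import *
rep()"
```

```text
time: 2.75
tool_pos: [0.6337, -0.1841, 0.0302]
tool_rot: [0.001, 0.987, 0.159, 0.001]
contact_force: [-2.4, -0.6, 1.4]
gripper_width: 1.0
grasp_force: 1.3
t 2.75 p [ 0.6337 -0.1841  0.0302] R 0.1855 beta -72.19 alpha -71.68 tilt [ 0.001 -0.002 -1.   ] F [-2.4 -0.6  1.4] j [-0.39  0.32  1.66 -0.    1.16  0.86]
```

```bash
python3 -m crank '[{"x":1.3,"y":-0.1,"z":0.1,"turn":-0.07},{"x":1.3,"y":-0.05,"z":0.1,"turn":-0.07},{"x":1.3,"y":-0.05,"z":0.1,"turn":-0.07},{"x":1.3,"y":-0.05,"z":0.1,"turn":-0.07},{"x":1.3,"y":-0.05,"z":0,"turn":-0.07}]'; python3 -c "
from g import *
rep()"
```

```text
time: 3.25
tool_pos: [0.6911, -0.1539, 0.0273]
tool_rot: [0.002, 0.944, 0.329, 0.001]
contact_force: [-2.5, -3.8, 3.3]
gripper_width: 1.003
grasp_force: 2.4
t 3.25 p [ 0.6911 -0.1539  0.0273] R 0.1856 beta -52.07 alpha -51.62 tilt [ 0.003 -0.004 -1.   ] F [-2.5 -3.8  3.3] j [-0.32  0.42  1.54 -0.    1.18  0.58]
```

```bash
python3 -m crank '[{"x":1.3,"y":-0.1,"z":0.05,"turn":-0.07},{"x":1.3,"y":-0.05,"z":0,"turn":-0.07},{"x":1.3,"y":-0.05,"z":0,"turn":-0.07},{"x":1.3,"y":-0.05,"z":0,"turn":-0.07},{"x":0.8,"y":-0.05,"z":0,"turn":-0.04}]'; python3 -c "
from g import *
rep()"
```

```text
time: 3.75
tool_pos: [0.7324, -0.1097, 0.0276]
tool_rot: [0.004, 0.88, 0.475, 0.002]
contact_force: [2.7, -6.6, 1.7]
gripper_width: 0.998
grasp_force: 3.2
t 3.75 p [ 0.7324 -0.1097  0.0276] R 0.186 beta -33.33 alpha -33.31 tilt [ 0.007 -0.005 -1.   ] F [ 2.7 -6.6  1.7] j [-0.25  0.49  1.45 -0.    1.2   0.33]
```

```bash
python3 -c "
from g import *
import cv2
a=manip.grab_frame('side')[0][130:280,230:380,::-1]; b=manip.grab_frame('top')[0][90:230,210:327,::-1]
rep()
cv2.imwrite('pics/end1.png',cv2.hconcat([cv2.resize(a,(440,440),interpolation=2),cv2.resize(b,(360,440),interpolation=2)]))"
```

```text
t 3.85 p [ 0.7324 -0.1091  0.0275] R 0.1857 beta -33.17 alpha -33.37 tilt [ 0.007 -0.005 -1.   ] F [-0.3 -5.4  1.4] j [-0.25  0.49  1.45 -0.    1.2   0.34]
```

View pics/end1.png

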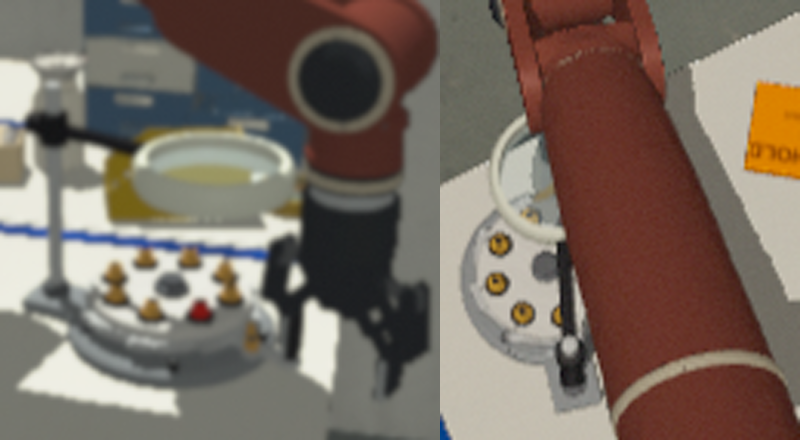

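The ring at crop (215,170) is clear of the gripper, and the red bushing is turning towards the front at (200,312). I'll go on in small steps to the stop.

```bash
python3 -m crank '[{"x":0.6,"y":0,"z":0,"turn":-0.03},{"x":0.4,"y":0,"z":0,"turn":-0.02},{"x":0.4,"y":0,"z":0,"turn":-0.02}]'; python3 -c "
from g import *
rep()"
python3 -m crank '[{"x":0.3,"y":0,"z":0,"turn":-0.02},{"x":0,"y":0,"z":0,"turn":0}]'; python3 -c "
from g import *
rep()"
```

```text
time: 4.15
tool_pos: [0.7389, -0.098, 0.0272]
tool_rot: [0.003, 0.863, 0.505, 0.001]
contact_force: [-0.4, -5.9, 2.9]
gripper_width: 0.997
grasp_force: 2.6
t 4.15 p [ 0.7389 -0.098   0.0272] R 0.1855 beta -29.21 alpha -29.4 tilt [ 0.005 -0.004 -1.   ] F [-0.4 -5.9  2.9] j [-0.23  0.5   1.44 -0.    1.2   0.28]
time: 4.35
tool_pos: [0.7405, -0.0951, 0.0272]
tool_rot: [0.003, 0.858, 0.513, 0.001]
contact_force: [0.7, -5.8, 0.8]
gripper_width: 1.002
grasp_force: 2.3
t 4.35 p [ 0.7405 -0.0951  0.0272] R 0.1855 beta -28.18 alpha -28.27 tilt [ 0.006 -0.004 -1.   ] F [ 0.7 -5.8  0.8] j [-0.23  0.5   1.43 -0.    1.2   0.27]
```

No hard stop yet, so a bit further.

```bash
for i in 1; do python3 -m crank '[{"x":0.3,"y":0,"z":0,"turn":-0.02},{"x":0.3,"y":0,"z":0,"turn":-0.02},{"x":0,"y":0,"z":0,"turn":0}]'; done; python3 -c "
from g import *
rep()"
python3 -m crank '[{"x":0.2,"y":0,"z":0,"turn":0},{"x":0.2,"y":0,"z":0,"turn":0},{"x":0,"y":0,"z":0,"turn":0}]'; python3 -c "
from g import *
rep()"
```

```text
time: 4.65
tool_pos: [0.7433, -0.0899, 0.0272]
tool_rot: [0.003, 0.848, 0.53, 0.001]
contact_force: [0.9, -5.3, 1.5]
gripper_width: 0.999
grasp_force: 2.5
t 4.65 p [ 0.7433 -0.0899  0.0272] R 0.1856 beta -26.35 alpha -25.98 tilt [ 0.006 -0.004 -1.   ] F [ 0.9 -5.3  1.5] j [-0.22  0.5   1.43 -0.    1.2   0.24]
time: 4.95
tool_pos: [0.7442, -0.0879, 0.0271]
tool_rot: [0.004, 0.848, 0.53, -0.0]
contact_force: [-2.6, -8.9, 2.8]
gripper_width: 0.999
grasp_force: 4.7
t 4.95 p [ 0.7442 -0.0879  0.0271] R 0.1856 beta -25.68 alpha -25.96 tilt [ 0.003 -0.007 -1.   ] F [-2.6 -8.9  2.8] j [-0.21  0.51  1.42 -0.01  1.21  0.24]
```

```bash
python3 -m crank '[{"x":0.3,"y":0,"z":0,"turn":0},{"x":0,"y":0,"z":0,"turn":0}]'; python3 -c "
from g import *
import cv2
rep()
a=manip.grab_frame('side')[0][130:280,230:380,::-1]
cv2.imwrite('pics/stop1.png',cv2.resize(a,(600,600),interpolation=2))"
```

```text
time: 5.15
tool_pos: [0.7446, -0.0873, 0.0271]
tool_rot: [0.005, 0.848, 0.531, -0.002]
contact_force: [-5.0, -14.5, 4.4]
gripper_width: 1.001
grasp_force: 8.0
t 5.15 p [ 0.7446 -0.0873  0.0271] R 0.1856 beta -25.46 alpha -25.91 tilt [ 0.001 -0.01  -1.   ] F [ -5.  -14.5   4.4] j [-0.21  0.51  1.42 -0.01  1.21  0.24]
```

View pics/stop1.png

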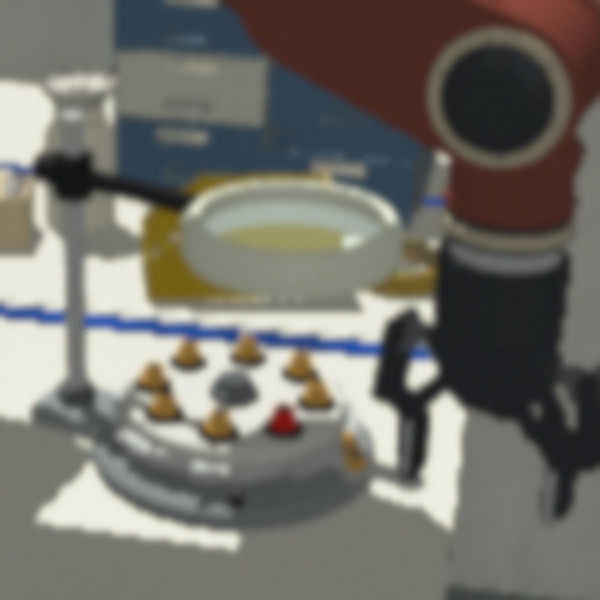

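The tool is stalled at about 15 N, so the lever is at its stop. Red is at crop (284,420), full-frame pixel (301,235). I'll bring the lever back along the arc, then measure red.

```bash
python3 -m crank '[{"x":-1.8,"y":-0.05,"z":0,"turn":0.09},{"x":-1.8,"y":-0.1,"z":0,"turn":0.1},{"x":-1.8,"y":-0.1,"z":0,"turn":0.1},{"x":-1.8,"y":-0.1,"z":0,"turn":0.1},{"x":-1.8,"y":-0.1,"z":0,"turn":0.1}]'
python3 -c "
from g import *
rep()"
python3 -m crank '[{"x":-1.8,"y":-0.05,"z":0,"turn":0.1},{"x":-1.8,"y":-0.05,"z":0,"turn":0.1},{"x":-1.8,"y":-0.05,"z":0,"turn":0.1},{"x":-1.8,"y":-0.05,"z":0,"turn":0.1},{"x":-1.8,"y":-0.05,"z":0,"turn":0.1}]'
python3 -c "
from g import *
rep()"
python3 -m crank '[{"x":-1.8,"y":-0.05,"z":0,"turn":0.1},{"x":-1.8,"y":-0.05,"z":0,"turn":0.1},{"x":0,"y":0,"z":0,"turn":0}]'
python3 -c "
from g import *
from h import *
rep()
c={}
for n,box in (('side',(260,200,340,265)),('top',(225,130,285,200))):
    im,d=manip.grab_frame(n); m=manip.camera_model(n); c[n]=im[:,:,::-1]
    uv,P=cloud(m,d,box); r,g,b=im[uv[:,1],uv[:,0]].astype(int).T
    k=(r>100)&(g<60)&(b<60)&(P[:,2]>.03)
    if k.sum(): q=uv[k].mean(0); print(n,k.sum(),q,P[k].mean(0).round(4),onplane(m,q,.056).round(4),'station px',pix(m,[.577+.056*np.cos(np.radians(-45.7)),-.0075+.056*np.sin(np.radians(-45.7)),.056]))
    k=(np.max([r,g,b],0)<55)&(P[:,2]>.04)&(P[:,2]<.085)&(np.hypot(*(P[:,:2]-A).T)>.11)&(np.hypot(*(P[:,:2]-A).T)<.145)
    Q=P[k]; print(n,'grip',k.sum(),Q.mean(0).round(3) if k.any() else '')
cv2.imwrite('pics/home1.png',cv2.hconcat([cv2.resize(c['side'][130:280,230:380],(440,440),interpolation=2),cv2.resize(c['top'][90:230,210:327],(360,440),interpolation=2)]))
"
```

```text
time: 5.7
tool_pos: [0.6888, -0.1525, 0.0269]
tool_rot: [0.003, 0.952, 0.306, 0.002]
contact_force: [1.8, -4.1, -0.8]
gripper_width: 1.003
grasp_force: 1.9
t 5.7 p [ 0.6888 -0.1525  0.0269] R 0.1831 beta -52.36 alpha -54.37 tilt [ 0.006 -0.004 -1.   ] F [ 1.8 -4.1 -0.8] j [-0.32  0.42  1.55 -0.    1.17  0.63]
time: 6.2
tool_pos: [0.6055, -0.1857, 0.0262]
tool_rot: [0.001, 0.998, 0.061, 0.002]
contact_force: [-0.2, 0.1, 0.2]
gripper_width: 1.002
grasp_force: 0.0
t 6.2 p [ 0.6055 -0.1857  0.0262] R 0.1805 beta -80.92 alpha -83.02 tilt [ 0.004 -0.002 -1.   ] F [-0.2  0.1  0.2] j [-0.41  0.27  1.73 -0.    1.13  1.03]
time: 6.5
tool_pos: [0.568, -0.1862, 0.0248]
tool_rot: [0.0, 0.999, -0.037, 0.001]
contact_force: [0.4, 0.6, 0.0]
gripper_width: 0.997
grasp_force: 0.0
t 6.5 p [ 0.568  -0.1862  0.0248] R 0.1789 beta -92.89 alpha -94.29 tilt [ 0.001 -0.001 -1.   ] F [0.4 0.6 0. ] j [-0.44  0.2   1.82 -0.    1.12  1.2 ]
side 17 [300.35294118 234.88235294] [ 0.6176 -0.051   0.0542] [[ 0.618  -0.0543  0.056 ]] station px [[300.02139558 233.58089956]]
side grip 170 [ 0.6   -0.139  0.06 ]
top grip 22 [ 0.599 -0.131  0.068]
```

View pics/home1.png

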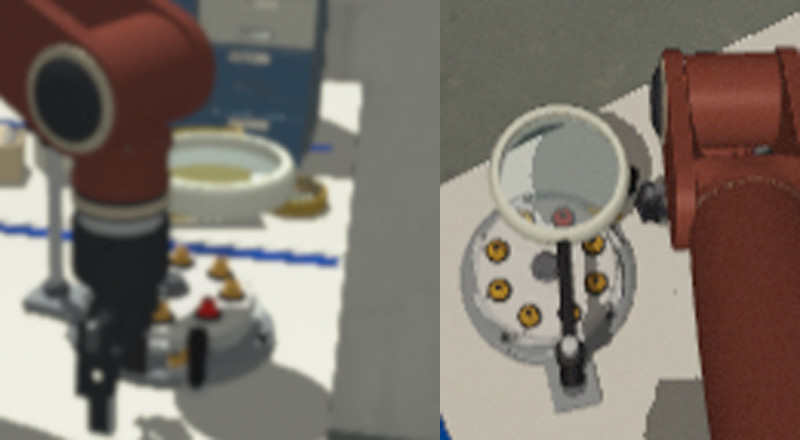

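The red bushing now shows in the lens at (563,217), and in the side view it lies within about 1 px of the projected station. The grip is back at its home pixels, around (297,251). I'll withdraw and confirm.

```bash
python3 -m crank '[{"x":-2,"y":0.5,"z":-1,"turn":0},{"x":0,"y":0,"z":-4,"turn":0},{"x":0,"y":0,"z":-4,"turn":0},{"x":0,"y":0,"z":-4,"turn":0},{"x":0,"y":0,"z":-4,"turn":0}]'
python3 -m crank '[{"x":-3,"y":3,"z":0,"turn":0},{"x":-3,"y":3,"z":0,"turn":0},{"x":0,"y":0,"z":0,"turn":0},{"x":0,"y":0,"z":0,"turn":0},{"x":0,"y":0,"z":0,"turn":0}]'
python3 -c "
from g import *
from h import *
rep()
im0=cv2.imread('pics/side0.png')[:,:,::-1]; im,d=manip.grab_frame('side')
for i in (im0,im):
    w=i[238:264,288:306].max(2)<50; v,u=np.nonzero(w); print('grip px',w.sum(),u.mean()+288,v.mean()+238)
m=manip.camera_model('side'); uv,P=cloud(m,d,(260,200,340,265)); r,g,b=im[uv[:,1],uv[:,0]].astype(int).T; k=(r>100)&(g<60)&(b<60); print('red',uv[k].mean(0),P[k].mean(0))
"
```

```text
time: 7.1
tool_pos: [0.5492, -0.1893, 0.1959]
tool_rot: [0.0, 0.999, -0.036, 0.001]
contact_force: [1.6, -0.2, 0.4]
gripper_width: 1.001
grasp_force: 0.0
time: 7.6
tool_pos: [0.4848, -0.2443, 0.1934]
tool_rot: [0.0, 0.999, -0.037, 0.001]
contact_force: [0.5, 0.5, 0.1]
gripper_width: 1.003
grasp_force: 0.0
t 7.6 p [ 0.4848 -0.2443  0.1934] R 0.2541 beta -111.27 alpha -94.22 tilt [ 0.001 -0.    -1.   ] F [0.5 0.5 0.1] j [-0.6  -0.12  1.84  0.    1.42  1.04]
grip px 107 296.8878504672897 251.14018691588785
grip px 108 296.9166666666667 251.1851851851852
red [300.35294118 234.88235294] [ 0.61760724 -0.05139387  0.05440049]
```

The lever is home to within 0.05 px of where it started, and red is at the station.

```bash
python3 -c "
from plant import manip
print(manip.job_done())"
```

```text
the job is handed in; nothing more can be done
None
```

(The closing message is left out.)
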